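# Catch the falling lid of the controller case and ease it shut

### The job

The orange-framed lid of the controller case stands open, leaning back: tip it forward until it falls, catch it on a finger while it is still well up, and let it down on that finger, under its tab, until it is fully shut, without letting it slam. Do not grip the lid: only push it lightly and let it rest on a finger; finish with the hand clear of everything, and leave the things standing around where they are.

Things in the scene. Friction and masses are not known exactly. Their poses are not given: they have to be found in the camera images.
- lid_hinge (a point): the hinge axis of the case's lid, half-way along the hinge, 70.5 mm above the table. Its frame turns with the lid: y lies along the hinge, and from here -x runs along the lid's underside to its free edge (200 mm to the tab's front edge), z is the lid's outer side
- lid_tab (a point): middle of the front edge of the lid's tab, on the underside. The orange lid is 170 mm deep, 220 mm wide and 6 mm thick (thickness from this point to +z), with a clear window; at the middle of its free edge an orange tab 70 mm wide juts out a further 30 mm, so that this point is 200 mm from the hinge. When the lid is shut the tab overhangs the case's front wall by 30 mm with nothing beneath it down to the table. Its frame turns with the lid like that of lid_hinge
- lid (a joint): opening angle of the lid in rad: 0 shut (level on the rim), 1.57 upright, stop at 1.85 (leaning back). It starts leaning back a little past upright and stays there by a little hinge friction (0.05 N m); drawn forward past upright it begins to fall by its own weight somewhere between 1.4 and 1.15 and slams unless caught. Lid about 0.15 to 0.25 kg, about 0.09 m from the hinge to its centre of mass; weak hinge damping 0.03 N m s/rad, no spring
- case: grey open controller case, fixed to the table, 170 mm deep (x), 220 mm wide (y), 70 mm high, 5 mm walls, circuit board and power supply inside; origin under its centre, -x is its front (the side of the tab), the hinge runs along y at the +x top rim, 85 mm from the centre. The front faces more or less to the robot's right (-y)
- motor: bystander, loose: black square stepper motor, 42 x 42 x 40 mm, its 5 mm shaft pointing up to 60 mm; origin under its centre
- pen_cup: bystander, loose: open aluminium cup, 72 mm across and 90 mm high; origin under its centre
- screwdriver: bystander, loose: screwdriver lying flat; origin under its middle
- bolt_tray: bystander, loose: open blue tray with one divider, 100 x 70 x 30 mm; origin under its centre
- oil_jar: bystander, loose: small amber jar with white cap, 56 mm across, 75 mm high; origin under its centre
- tape: bystander, loose: black ring (tape roll) lying flat, 90 mm across, 24 mm high; origin under its centre
- wood_jig: bystander, loose: small wooden block, 90 x 50 x 30 mm; origin under its centre

How it is judged:
By the outcome, as a careful person would: the job done as asked, in the order asked, and still so for the second after the job is handed in, with the robot touching nothing.
It also fails if it takes over 48 s, if anything falls off the work surface, if the arm or the gripper's body presses on something with over 40 N, if the wrist force passes 120 N, or if a joint passes its speed limit or range.

### The arm

A 6-joint arm with a two-finger parallel gripper is mounted at the origin on the work surface. World frame = base frame: x ahead of the robot, y to its left, z up, the work surface at z = 0. Lengths are in m, angles in rad, forces in N, time in s.
With the tool pointing down it reaches from about 0.35 to 0.8 m from the base axis. Payload 7.3 kg.
Tool frame: the origin (TCP) lies between the finger pads; the fingertips stand 25 mm ahead of it and the grasp point (between the pads) lies 6 mm ahead of it (r.tip_extent is the distance from the TCP to the fingertips, in m); z points along the fingers, y is the direction in which the jaws open and shut (so a half turn about z gives the same grasp; the last joint's range is limited). The gripper opens to 85 mm and grips with 20 to 120 N. Pads are 22 mm wide; open, the fingers measure 114 mm over their backs; the gripper's body (76 mm by 85 mm) begins 54 mm behind the grasp point. The pads swing forward as they close: fully open they stand 13 mm farther back than shut.
Start: joints at [1.012, 0.342, 1.524, -0, 1.275, -0.146], TCP at [0.211, 0.481, 0.256] pointing down, gripper open.
Joint ranges: [-2.53, 2.53], [-0.77, 2.02], [0.04, 2.7], [-1, 4.14], [0.28, 2.66], [-3.11, 3.11]. Speed limits (rad/s): [2.57, 2.57, 3.14, 3.14, 3.14, 3.14].

### API

Orientations are given as a unit quaternion [x, y, z, w].
In Python, from workcell import r, command_gripper, optics gives the robot as it stands. The module is installed in compiled form; this text tells all that it offers. Calls block until the motion is done:
- r.reach(position, orientation): joint-space move of the TCP to a pose.
- r.move_straight(position, orientation=None, speed=0.15, max_force=None): straight line of the TCP; orientation=None keeps the orientation; speed is the mean speed in m/s. With max_force (N) it stops when the force on the tool has changed by that much, and returns True; else False.
- r.movej(angles): joint-space move.
- command_gripper(opening, force=None): finger opening in m; force is the grip in N (None keeps the last); returns when the fingers have stopped.
- r.hold(seconds).
- r.solve_ik(position, orientation): joint angles nearest the present ones, or None.
- r.read_state(): the state.
- optics.get_image(name): name is "scene" or "top" or "wrist"; returns (picture, depth): 480x640x3 uint8, red, green, blue; 480x640 float32, m along the optical axis (not along the pixel's ray), 0 where there is no reading.
- optics.camera_model(name): a dict with "K" (3x3 intrinsics, pixels), "R" (3x3) and "t" (3): a world point X has camera coordinates R X + t; the wrist camera has in their place "tool_from_camera" (4x4, takes a point from camera to tool coordinates, whose origin is the TCP and whose axes are the flange's). Camera axes: x right, y down, z forward; pixel columns grow to the right and rows downward; lengths in m; the calibration is good to about 2 mm. A picture is of the moment at which its call begins: read the wrist's pose just before it. camera_model takes no time and is no camera call.
A pose or a line that the arm cannot do raises r.PlanningError and nothing moves.
- r.finish_job(): hands the job in, once; it reports no verdict.
The state is a dict: "time_s": time; "joint_positions": joint angles; "dq": joint speeds; "tau": joint torques, N m; "eef_pos": TCP position; "eef_rot": TCP orientation; "contact_force": force on the tool from outside, world axes, zero at the start; "torque": the same for the moment, N m; "grip_width": finger opening in m.
Only numpy, scipy, OpenCV 4.12 (cv2) and the standard library are available. Lean on these libraries where they do the work, as an engineer would, in place of code of your own. Each camera call takes 0.05 s, during which the arm holds its last target. There are 200 camera calls.

## Working session

There is one attempt and no reset: what is moved stays moved. The work goes in short steps, each a Python script; the robot and the scene stay as the last script left them, time stands still between calls to the robot, and variables do not carry over. Pictures are saved under pics/ and viewed, about 8 in all and at most 12, crops included, and the job is handed in when it is done.

```bash
mkdir -p pics; python3 - <<'E'
from workcell import r, optics
import cv2, numpy as np
for n in("scene","top"):
    im,d=optics.get_image(n); cv2.imwrite(f"pics/{n}0.png",im[...,::-1]); np.savez(f"{n}0.npz",im=im,d=d)
    m=optics.camera_model(n); print(n,m["K"],m["R"],m["t"])
m=optics.camera_model("wrist");print(m)
s=r.read_state();print(s, r.tip_extent)
E
```

```text
scene [[602.65487969   0.         321.05587517]
 [  0.         602.65487969 243.19877607]
 [  0.           0.           1.        ]] [[-0.26681465  0.96373853 -0.00424202]
 [ 0.73861192  0.20165609 -0.64326297]
 [-0.61908188 -0.17476519 -0.76563357]] [ 0.14958285 -0.32619808  1.73536941]
top [[510.420496     0.         319.04299226]
 [  0.         510.420496   233.08989397]
 [  0.           0.           1.        ]] [[ 0.0274134  -0.99946887  0.01762068]
 [-0.98745752 -0.02981738 -0.15504374]
 [ 0.15548679 -0.0131494  -0.98775045]] [-0.03935436  0.55027039  1.4132998 ]
{'K': array([[346.0876107 ,   0.        , 322.91985303],
       [  0.        , 346.0876107 , 240.3750554 ],
       [  0.        ,   0.        ,   1.        ]]), 'tool_from_camera': array([[ 5.88951749e-05, -9.60440160e-01, -2.78486437e-01,
         7.08337124e-02],
       [ 9.99999986e-01,  1.00953073e-04, -1.36682460e-04,
         3.28629166e-04],
       [ 1.59389385e-04, -2.78486425e-01,  9.60440152e-01,
        -1.18687089e-01],
       [ 0.00000000e+00,  0.00000000e+00,  0.00000000e+00,
         1.00000000e+00]])}
{'time_s': 0.1, 'joint_positions': array([ 1.01201726e+00,  3.42646782e-01,  1.52490109e+00, -2.31697293e-05,
        1.27539540e+00, -1.45975173e-01]), 'dq': array([ 3.20667892e-04, -2.89783321e-03, -3.27097752e-03, -5.78971972e-04,
       -1.48366659e-03, -5.64089388e-05]), 'tau': array([ 2.31314683e-03, -4.34446907e+01, -2.46491843e+01, -8.45072100e-05,
        4.70256680e-03,  4.32179434e-05]), 'eef_pos': array([0.21042452, 0.48064234, 0.2557058 ]), 'eef_rot': array([ 2.04936197e-01,  9.78775101e-01, -6.37637754e-04, -2.22668927e-04]), 'contact_force': array([ 0.44801805, -0.04442194, -0.80798404]), 'torque': array([-0.04676894,  0.00994159,  0.01945441]), 'grip_width': 0.08552752510791684} 0.025
```

View pics/scene0.png

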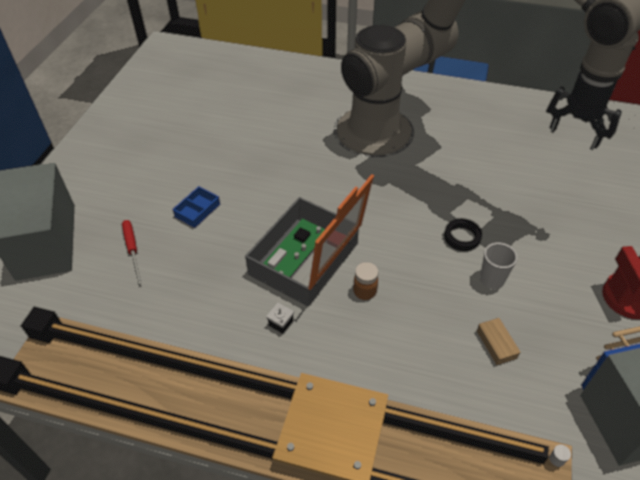

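View pics/top0.png

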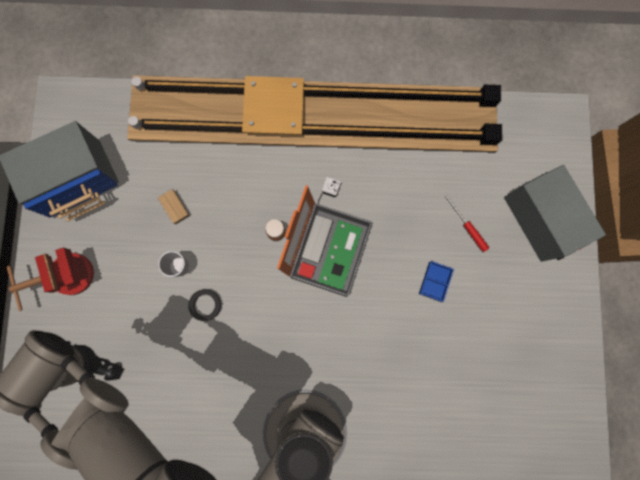

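The scene view shows the open lid (orange, about (340,230)), with the jar behind it at (366,280) and the motor at (280,317) by the case's far end. The top view shows the case rim corners near (372,222), (347,295), (291,277) and (319,207), with the jar at (275,230) and the motor at (332,186). Next I'll measure the rim and the lid.

```bash
cat > h.py <<'E'
import numpy as np, cv2
from workcell import optics
def cloud(n,d):
    m=optics.camera_model(n); K=m["K"]; v,u=np.mgrid[:480,:640]
    p=np.stack([(u-K[0,2])/K[0,0]*d,(v-K[1,2])/K[1,1]*d,d],-1)
    return (p-m["t"])@m["R"]
E
python3 - <<'E'
from h import *
for n in("top","scene"):
    f=np.load(n+"0.npz"); P=cloud(n,f["d"]); im=f["im"]; hsv=cv2.cvtColor(im,cv2.COLOR_RGB2HSV)
    tab=P[260:300,380:420] if n=="top" else P[300:350,180:220]
    print(n,"table z",np.median(tab[...,2]))
    box=(P[...,0]>.25)&(P[...,0]<.75)&(abs(P[...,1])<.3)&(f["d"]>0)
    rim=box&(abs(P[...,2]-.07)<.006)&(hsv[...,1]<70)
    k,l,st,_=cv2.connectedComponentsWithStats(rim.astype(np.uint8),connectivity=8)
    i=1+np.argmax(st[1:,4]); q=P[l==i][:,:2].astype(np.float32); R=cv2.minAreaRect(q); print("rim",st[i],R,cv2.boxPoints(R).tolist())
    og=box&(hsv[...,0]<12)&(hsv[...,1]>150)&(P[...,2]>.085)
    k,l,st,_=cv2.connectedComponentsWithStats(og.astype(np.uint8),connectivity=8)
    for i in np.argsort(-st[1:,4])[:3]+1:
        q=P[l==i]; c=q.mean(0); w=np.linalg.svd(q-c)[2]; print("og",len(q),c,"n",w[2],"zrange",np.percentile(q[:,2],[0,2,98,100]), "long",w[0])
    for nm,lo,hi in(("jar",.06,.085),("hi",.03,.066)):
        m=box&(P[...,2]>lo)&(P[...,2]<hi)
        k,l,st,ct=cv2.connectedComponentsWithStats(m.astype(np.uint8))
        for i in range(1,k):
            if st[i,4]>40: q=P[l==i]; print(nm,st[i],q.min(0).round(3),q.max(0).round(3))
E
```

```text
top table z 0.00023223806170082225
rim [290 203  83  94 522] ((0.5034902095794678, -0.05853225290775299), (0.17165254056453705, 0.22056995332241058), 72.94694519042969) [[0.3728848993778229, -0.1082431972026825], [0.583757221698761, -0.1729269027709961], [0.6340955495834351, -0.008821308612823486], [0.42322319746017456, 0.05586239695549011]]
og 291 [0.54334928 0.04169611 0.24317878] n [ 0.28996898  0.94739922 -0.13547214] zrange [0.11539357 0.16234001 0.27220676 0.27697189] long [-0.93856277  0.30918661  0.15330874]
og 1 [0.61509129 0.00151237 0.1105361 ] n [0. 0. 1.] zrange [0.1105361 0.1105361 0.1105361 0.1105361] long [1. 0. 0.]
og 1 [0.43499182 0.06301523 0.17210805] n [0. 0. 1.] zrange [0.17210805 0.17210805 0.17210805 0.17210805] long [1. 0. 0.]
jar [290 203  83  94 634] [ 0.374 -0.171  0.06 ] [0.633 0.054 0.085]
jar [266 220  18  18 255] [0.532 0.078 0.06 ] [0.58  0.125 0.084]
hi [323 177  18  19 216] [ 0.665 -0.081  0.031] [ 0.718 -0.031  0.062]
hi [315 206  56  24 157] [ 0.564 -0.166  0.03 ] [ 0.627 -0.01   0.066]
hi [302 216  31  47 747] [ 0.469 -0.06   0.03 ] [0.603 0.023 
[... 445 characters left out ...]
.42294996976852417, 0.05596017837524414]]
og 972 [0.55711611 0.03859797 0.20227664] n [ 0.29162639  0.94978496 -0.11341329] zrange [0.0850054  0.0865455  0.26949724 0.2730429 ] long [ 0.88094773 -0.31288243 -0.35501505]
jar [245 197 118  95 944] [ 0.378 -0.17   0.06 ] [0.638 0.063 0.085]
jar [356 263  23  21 397] [0.533 0.08  0.061] [0.587 0.128 0.08 ]
hi [248 200  88  59 875] [ 0.38  -0.166  0.03 ] [ 0.578 -0.006  0.066]
hi [246 232 113  68 857] [ 0.428 -0.169  0.03 ] [0.638 0.058 0.066]
hi [292 253  22  35 311] [ 0.513 -0.059  0.03 ] [ 0.629 -0.01   0.066]
hi [354 275  25  19 271] [0.548 0.077 0.03 ] [0.59  0.131 0.066]
hi [267 303  28  25 401] [ 0.667 -0.079  0.03 ] [ 0.721 -0.027  0.065]
```

```bash
cat >> h.py <<'E'
from scipy.spatial.transform import Rotation as Rot
C=np.array([.5045,-.0583]); ang=np.deg2rad(-16.9)
A=np.array([np.cos(ang),np.sin(ang),0]); F=np.array([A[1],-A[0],0]); Z=np.array([0,0,1.])   # hinge dir, front dir
H=np.append(C,.0705)-.085*F
def hand(th,alpha,sg=1,w=.05,tip=.02,rho=.18,s=0.,tilt=0.):
    """front finger's pad in the lid's underside plane at angle th; tips at (rho,s)"""
    R=np.cos(th)*F+np.sin(th)*Z; N=np.sin(th)*-F+np.cos(th)*Z
    c=H+rho*R+s*A+(w/2)*N
    tz=-np.sin(alpha)*R+np.cos(alpha)*A
    q=Rot.from_rotvec(-tilt*0*A)
    ty=sg*N; M=np.stack([np.cross(ty,tz),ty,tz],1)
    return c-tip*tz, Rot.from_matrix(M).as_quat()
E
python3 - <<'E'
from h import *
from workcell import r
print(H,F,A)
np.set_printoptions(precision=2,suppress=True)
for sg in(1,-1):
  for a in(30,45,60,75,90,105):
    o=[]
    for th in(1.57,1.3,1.0,.7,.4,.2,-.05):
        j=r.solve_ik(*hand(th,np.deg2rad(a),sg)); o.append(j)
    print(sg,a,"".join('x' if j is None else 'o' for j in o)); 
    if o[0] is not None: print(o[0],o[3],o[-1])
E
```

```text
[0.52920969 0.02302915 0.0705    ] [-0.29070219 -0.95681358  0.        ] [ 0.95681358 -0.29070219  0.        ]
1 30 ooooooo
[0.17 0.17 2.26 4.12 0.48 0.89] [-0.88  0.41  2.54  2.07  1.15  2.69] [-1.17  1.21  2.37  1.72  1.67  2.76]
1 45 oxoxooo
[ 0.1   0.11  2.08 -0.94  0.34 -0.37] None [-1.18  1.12  2.18  1.47  1.59  3.02]
1 60 ooooooo
[ 0.04  0.14  1.88 -0.28  0.64 -1.06] [-0.91  0.33  2.13  1.19  1.1  -2.76] [-1.14  1.09  1.97  1.26  1.64 -3.04]
1 75 ooooooo
[-0.01  0.23  1.67 -0.08  0.99 -1.25] [-0.86  0.4   1.91  0.92  1.27 -2.51] [-1.07  1.11  1.76  1.09  1.75 -2.88]
1 90 ooooooo
[-0.06  0.36  1.46  0.    1.32 -1.33] [-0.79  0.51  1.69  0.74  1.48 -2.34] [-0.98  1.14  1.55  0.95  1.9  -2.78]
1 105 ooooooo
[-0.09  0.5   1.26  0.05  1.64 -1.37] [-0.71  0.63  1.48  0.61  1.71 -2.24] [-0.89  1.19  1.34  0.83  2.06 -2.72]
-1 30 ooooooo
[ 0.17  0.17  2.26  4.12  0.48 -2.25] [-0.88  0.41  2.54  2.07  1.15 -0.46] [-1.17  1.21  2.37  1.72  1.67 -0.39]
-1 45 oxooooo
[ 0.1   0.11  2.08 -0.94  0.34  2.77] [-0.93  0.32  2.34  1.58  1.03  0.01] [-1.18  1.12  2.18  1.47  1.59 -0.12]
-1 60 ooooooo
[ 0.04  0.14  1.88 -0.28  0.64  2.09] [-0.91  0.33  2.13  1.19  1.1   0.39] [-1.14  1.09  1.97  1.26  1.64  0.1 ]
-1 75 ooooooo
[-0.01  0.23  1.67 -0.08  0.99  1.89] [-0.86  0.4   1.91  0.92  1.27  0.64] [-1.07  1.11  1.76  1.09  1.75  0.26]
-1 90 ooooooo
[-0.06  0.36  1.46  0.    1.32  1.81] [-0.79  0.51  1.69  0.74  1.48  0.8 ] [-0.98  1.14  1.55  0.95  1.9   0.36]
-1 105 ooooooo
[-0.09  0.5   1.26  0.05  1.64  1.78] [-0.71  0.63  1.48  0.61  1.71  0.9 ] [-0.89  1.19  1.34  0.83  2.06  0.42]
```

```bash
cat >> h.py <<'E'
def pose(th,b=0.,w=.05,tip=.02,ov=.018,back=0.,s=0.):
    """front finger's pad touches the tab's front lower edge of a lid at angle th, ov behind its tip; hand leans b more upright"""
    R=lambda t:np.cos(t)*F+np.sin(t)*Z
    N=R(th+b+np.pi/2); Rb=R(th+b)
    c=H+.2*R(th)+s*A-ov*Rb+w/2*N
    tz=-Rb; M=np.stack([np.cross(N,tz),N,tz],1)
    return c-(tip+back)*tz, Rot.from_matrix(M).as_quat()
E
python3 - <<'E'
from h import *
from workcell import r,command_gripper,optics
np.set_printoptions(precision=3,suppress=True)
p,q=pose(1.57,back=.10); print(p)
s=r.read_state()
r.move_straight(s["eef_pos"]+[0,0,.1],speed=.3)
command_gripper(.05,20)
r.reach(p,q)
s=r.read_state(); print(s["time_s"],s["eef_pos"],s["joint_positions"],s["grip_width"],r.tip_extent)
for n in("scene","wrist"):
    im,d=optics.get_image(n); np.savez(n+"1.npz",im=im,d=d)
    if n=="scene": im=cv2.resize(im[80:320,220:540],None,fx=2.,fy=2.)
    cv2.imwrite(f"pics/{n}1.png",im[...,::-1])
E
```

```text
[0.536 0.047 0.373]
2.9833 [0.536 0.048 0.373] [-0.054  0.307  1.258  0.001  1.576 -1.331] 0.05004844807561109 0.025
```

View pics/wrist1.png

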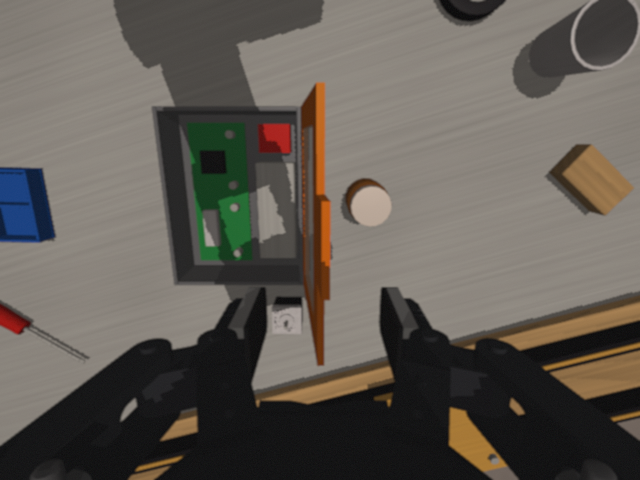

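View pics/scene1.png

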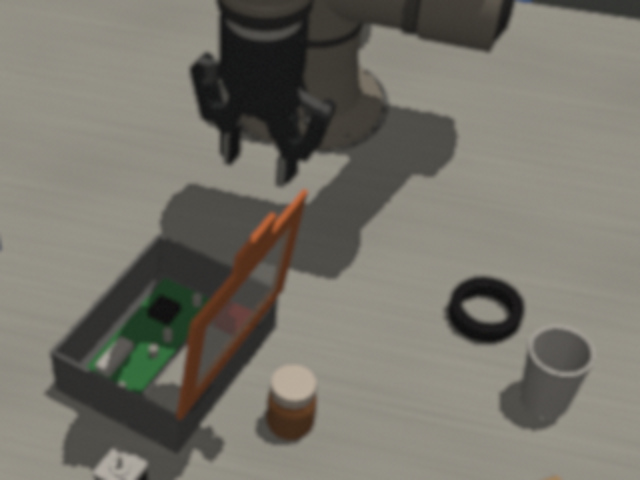

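The wrist view shows the lid edge-on at column ≈322, midway between the fingertips (≈265 and ≈383). The tab spans rows 195–300. The scene crop agrees, and nothing else is near the fingers. Before descending I'll check the tip extent and the tab's middle from depth.

```bash
python3 - <<'E'
from h import *
from workcell import r,optics
np.set_printoptions(precision=3,suppress=True)
f=np.load("wrist1.npz"); d=f["d"]; m=optics.camera_model("wrist"); K=m["K"]; T=m["tool_from_camera"]
v,u=np.mgrid[:480,:640]; p=np.stack([(u-K[0,2])/K[0,0]*d,(v-K[1,2])/K[1,1]*d,d],-1)@T[:3,:3].T+T[:3,3]
for sl in(np.s_[285:350,200:268],np.s_[285:350,378:440]):
    q=p[sl].reshape(-1,3); q=q[(abs(q[:,0])<.03)&(q[:,2]<.06)]; print("tip z",np.percentile(q[:,2],[50,90,98,100]),"y",np.percentile(q[:,1],[0,2,98,100]),"x",np.percentile(q[:,0],[2,98]))
s=r.read_state(); P=p@Rot.from_quat(s["eef_rot"]).as_matrix().T+s["eef_pos"]
h=cv2.cvtColor(f["im"],cv2.COLOR_RGB2HSV); o=(h[...,0]<15)&(h[...,1]>150)&(d>0)
q=P[o]-H; a,ff,z=q@A,q@F,q[:,2]
for lo,hi in((.15,.172),(.178,.21)):
    k=(z>lo)&(z<hi)&(abs(ff)<.06); print(k.sum(),"s",np.percentile(a[k],[1,50,99]),"f",np.percentile(ff[k],[5,50,95]),"z",z[k].max())
print(s["time_s"])
E
```

```text
tip z [-0.008  0.011  0.017  0.021] y [-0.039 -0.038 -0.025 -0.024] x [-0.007  0.014]
tip z [-0.007  0.012  0.017  0.022] y [0.025 0.025 0.038 0.039] x [-0.008  0.014]
2050 s [-0.106 -0.046  0.107] f [-0.026 -0.022 -0.019] z 0.17197238806746135
1189 s [-0.033 -0.003  0.035] f [-0.03  -0.026 -0.023] z 0.2012743608071726
3.0833
```

Checks pass: the tips are 20 mm ahead of the TCP at this opening, the tab is centred (s −33 to +35 mm), and the lid has about 20 mm clearance on each side. Next I'll descend and push in small steps, measuring the lid angle after each one.

```bash
cat >> h.py <<'E'
def lid_angle(name="scene",save=None):
    im,d=optics.get_image(name); P=cloud(name,d)
    if save: cv2.imwrite(save,im[...,::-1])
    h=cv2.cvtColor(im,cv2.COLOR_RGB2HSV); q=P[(h[...,0]<12)&(h[...,1]>150)&(d>0)]-H
    a,f,z=q@A,q@F,q[:,2]; rad=np.hypot(f,z)
    k=(abs(a)<.12)&(rad>.06)&(rad<.21)&(z>-.01)
    return np.median(np.arctan2(z[k],f[k])), k.sum()
E
python3 - <<'E'
from h import *
from workcell import r
np.set_printoptions(precision=3,suppress=True)
print("start",lid_angle())
r.move_straight(*pose(1.57),speed=.08)
print("straddled",lid_angle(), r.read_state()["contact_force"])
for th in np.arange(1.50,1.0,-.05):
    r.move_straight(*pose(th),speed=.06)
    r.hold(.15)
    a,n=lid_angle(); s=r.read_state(); print(round(th,2),"rear~",round(th+.24,2),"lid",round(a,3),n,s["contact_force"],s["time_s"])
    if a<th+.12 : break
lid_angle(save="pics/scene2.png")
E
```

```text
start (np.float64(1.7372856073123117), np.int64(828))
straddled (np.float64(1.7367291095318798), np.int64(631)) [-0.353 -0.233 -0.572]
1.5 rear~ 1.74 lid 1.739 585 [ 0.063  0.319 -0.634] 5.1667
1.45 rear~ 1.69 lid 1.715 725 [-0.482  0.021 -0.464] 5.6833
1.4 rear~ 1.64 lid 1.665 865 [ 0.674 -0.628 -0.347] 6.2
1.35 rear~ 1.59 lid 1.616 994 [ 0.29  -0.026  0.677] 6.7167
1.3 rear~ 1.54 lid 1.565 1080 [-0.357  0.341 -0.178] 7.2333
1.25 rear~ 1.49 lid 1.515 1193 [ 0.347 -0.424 -0.381] 7.75
1.2 rear~ 1.44 lid 1.466 1308 [-0.221 -0.726  0.318] 8.2667
1.15 rear~ 1.39 lid 1.413 1399 [ 0.561 -0.204 -0.372] 8.7833
1.1 rear~ 1.34 lid 1.314 1526 [ 0.04  -0.181  0.248] 9.3
1.05 rear~ 1.29 lid 1.099 1815 [ 0.033 -0.989 -0.371] 9.8167
```

View pics/scene2.png

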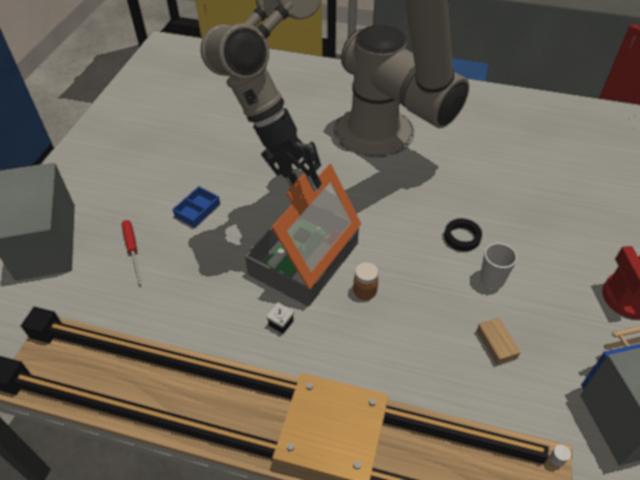

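The lid fell from about 1.34 rad and was caught at about 1.08. The picture shows it resting on the front finger at its tab, around (300,190), with the jar and motor untouched. Now I'll let it down, tracking the angle.

```bash
python3 - <<'E'
from h import *
from workcell import r
np.set_printoptions(precision=3,suppress=True)
for th in list(np.arange(.97,.09,-.08))+[.06,.03,.01]:
    b=max(0,.9-th)/.9*.4
    r.move_straight(*pose(th,b),speed=.05 if th>.2 else .03)
    a,n=lid_angle(); s=r.read_state(); print(round(th,2),round(a,3),n,s["contact_force"],s["time_s"])
    if a>th+.13: print("lid not following"); break
lid_angle(save="pics/scene3.png")
E
```

```text
0.97 1.017 1902 [ 0.476  0.115 -0.865] 10.3917
0.89 0.937 1933 [-0.206  0.274 -0.764] 10.9167
0.81 0.855 1970 [ 0.546 -0.68  -0.935] 11.4417
0.73 0.775 1981 [-0.497 -0.071 -1.402] 11.9667
0.65 0.693 1997 [ 0.188 -0.476 -0.641] 12.4833
0.57 0.611 1989 [-0.767  0.432 -0.516] 13.0
0.49 0.53 1972 [-1.279 -0.663 -0.747] 13.5167
0.41 0.45 1952 [-0.794 -0.39  -0.974] 14.0333
0.33 0.368 1905 [-0.475 -0.624 -0.886] 14.55
0.25 0.287 1867 [-1.508 -0.885 -2.005] 15.0667
0.17 0.208 1798 [-0.986  0.816 -0.818] 15.7917
0.06 0.098 1700 [-0.423 -0.037 -1.27 ] 16.7167
0.03 0.066 1690 [-0.015  0.085 -0.97 ] 17.1167
0.01 0.046 1662 [ 0.538 -0.296 -1.782] 17.45
```

View pics/scene3.png

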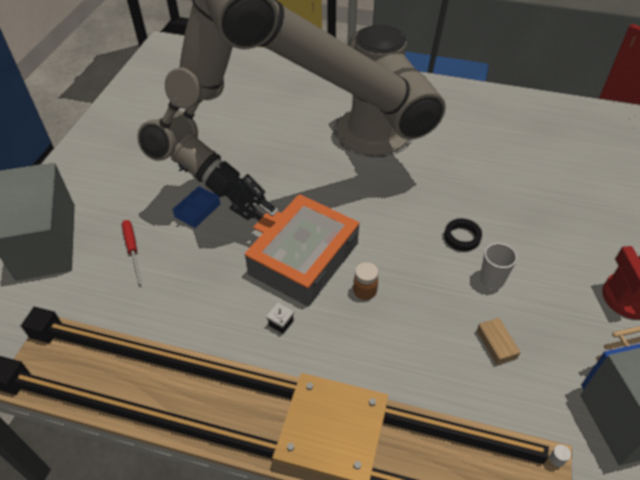

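The lid has followed the finger down. The remaining offset in the readings fits the 6 mm thickness of the top face being measured (about 0.04 rad). Next: lower slightly past shut, check the reading stops changing, and withdraw along the finger axis.

```bash
python3 - <<'E'
from h import *
from workcell import r
np.set_printoptions(precision=3,suppress=True)
for th in (-.01,-.03,-.055):
    r.move_straight(*pose(th,.4),speed=.02)
    print(th,lid_angle()[0],lid_angle("top"),r.read_state()["contact_force"])
p,q=pose(-.055,.4,back=.13); r.move_straight(p,q,speed=.08)
r.move_straight(p+[0,0,.15],q,speed=.15)
r.hold(.5)
print(lid_angle(save="pics/scene4.png"),lid_angle("top",save="pics/top4.png"))
im,d=optics.get_image("top"); P=cloud("top",d); h=cv2.cvtColor(im,cv2.COLOR_RGB2HSV)
g=P[(h[...,0]<12)&(h[...,1]>150)&(d>0)]-H; a,f,z=g@A,g@F,g[:,2]+H[2]
for lo,hi in((0,.03),(.14,.17),(.172,.2)):
    k=(abs(a)<.115)&(f>lo)&(f<hi); print(lo,k.sum(),np.median(z[k]))
s=r.read_state(); print(s["time_s"],s["contact_force"],s["eef_pos"])
E
```

```text
-0.01 0.03833739433753564 (np.float64(0.04375812307659603), np.int64(1342)) [ 0.627  0.005 -0.244]
-0.03 0.03842670218436509 (np.float64(0.043857821464039916), np.int64(1344)) [-0.832 -0.368  1.173]
-0.055 0.03812713127045615 (np.float64(0.0457778831005909), np.int64(1351)) [-0.423  0.22  -0.5  ]
(np.float64(0.037522979601802786), np.int64(1682)) (np.float64(0.04405671626180685), np.int64(1464))
0 614 0.07681035472388295
0.14 781 0.0767202644844677
0.172 231 0.07731766639208916
22.45 [-0.183 -0.885 -0.47 ] [ 0.438 -0.279  0.278]
```

View pics/top4.png

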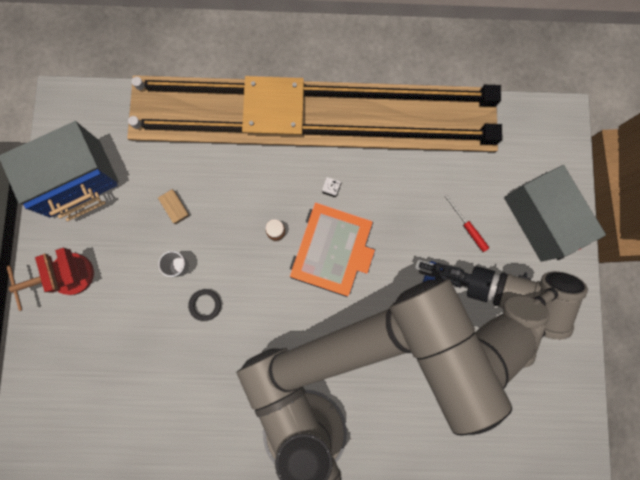

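The top view shows the lid shut and level, with its outer face at 76.8 mm at the hinge and 76.7 mm at the front. The hand is clear at about (430,265). It hides the tray here, so I'll check the tray in the scene view before handing in.

```bash
python3 - <<'E'
import cv2,numpy as np
from workcell import r
for n in("scene3","scene4","scene0"):
    im=cv2.imread(f"pics/{n}.png"); h=cv2.cvtColor(im,cv2.COLOR_BGR2HSV)[180:235,160:235]
    m=(h[...,0]>105)&(h[...,0]<125)&(h[...,1]>150); v,u=np.nonzero(m); print(n,m.sum(),u.min()+160,u.max()+160,v.min()+180,v.max()+180)
r.finish_job()
E
```

```text
scene3 985 174 218 188 225
scene4 981 174 218 188 225
scene0 963 174 218 188 225
the job is handed in; nothing more can be done
```

The lid is fully shut, and I handed the job in after about 22.5 s of robot time.

- **How it went:** The open gripper straddled the tab without gripping it. The rear finger pushed the lid forward until it fell at about 1.3–1.35 rad. The front finger caught it at about 1.08 rad and let it down under the tab until it was shut. The hand then withdrew clear.
- **Lid:** Its outer face measures 76.8 mm at the hinge and 76.7 mm at the front edge, against 76.5 mm expected when shut. The angle reading stopped changing once the finger dropped below the tab.
- **Forces:** The readings I took stayed within about 3 N, mostly noise.
- **Things around it:** In the scene view the bolt tray sits at exactly the same pixels as at the start. In the last top view the motor, jar, tape, cup, jig and screwdriver look unmoved, but I compared those by eye only.
- **Disagreement:** The angle readings run about 0.04 rad high near shut and 0.03–0.05 rad high further up, because they measure the lid's outer face. The scene and top cameras differ by 0.006 rad. No checks failed.

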